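Set the stock flags to match the bins

TASK

Make the flip flags on the three bin trays match their bins: flip the flag of the empty bin right over on its pivot so that it shows red, and flip the flag of the refilled bin, which still shows red, right over so that it shows green, each paddle left lying flat. Do it gently with the fingertips only, pressing the thumb tab and pushing the paddle over; do not pinch the paddles, and do not lift or shove the trays. Leave the third flag, the stock and everything else on the bench alone.

Things in the scene. Friction and masses are not known exactly. Their poses are not given: they have to be found in the camera images.
- tray_empty: Loose grey steel bin tray, 330 x 122 x 4 mm, about 1.6 kg in all, with a flip flag in front and a bin behind. Its bin is EMPTY. Origin: tray underside (bench level), straight under the middle of the flag's pivot; x from the flag towards the bin, y along the pivot, z up. Tray spans x -75 to +255 mm; blue open bin x 100 to 250, front lip 44, back 100 mm high.
- tray_refilled: Loose grey steel bin tray, 330 x 122 x 4 mm, about 1.6 kg in all, with a flip flag in front and a bin behind. Its bin, just REFILLED, holds three small cartons. Origin: tray underside (bench level), straight under the middle of the flag's pivot; x from the flag towards the bin, y along the pivot, z up. Tray spans x -75 to +255 mm; otherwise as tray_empty.
- tray_stocked: Loose grey steel bin tray, 330 x 122 x 4 mm, about 1.6 kg in all, with a flip flag in front and a bin behind. Its bin is STOCKED: two yellow tins. Origin: tray underside (bench level), straight under the middle of the flag's pivot; x from the flag towards the bin, y along the pivot, z up. Tray spans x -75 to +255 mm; otherwise as tray_empty.
- flag_empty (a joint): Paddle angle of the empty bin's flag, rad. 0: flat on the tray's -x side, green face up, tab on +x. 1.57: upright. 3.14: flat on the +x side, red face up, tab on -x. The pivot is stiff (0.02 Nm friction, paddle 30 g): the paddle stays at any angle it is left at, so it must be pushed all the way down. Starts within 0.12 of 0.
- flag_refilled (a joint): Paddle angle of the refilled bin's flag, rad. 0: flat on the tray's -x side, green face up, tab on +x. 1.57: upright. 3.14: flat on the +x side, red face up, tab on -x. Stiff pivot: it stays at any angle it is left at. Starts within 0.12 of 3.14.
- flag_stocked (a joint): Paddle angle of the stocked bin's flag, rad. 0: flat on the tray's -x side, green face up, tab on +x. 1.57: upright. 3.14: flat on the +x side, red face up, tab on -x. Stiff pivot, as the others. Starts within 0.12 of 0, which is right: leave it.
- flag_empty_edge (a point): Middle of the free edge of the empty bin's paddle, 64 mm from the pivot; turns with it. Paddle: a plate 5 mm thick, 88 mm wide (y), green one face, red the other; at 0 or 3.14 it is level, mid-thickness 46 mm above the bench (pivot height), on rubber bumpers at x +-53, y +-36. Base under it: 128 x 96 mm, top 10 mm above the bench, red half at -x, green half at +x.
- flag_empty_tab (a point): Point on the thumb tab of the empty bin's paddle, 24 mm from the pivot, opposite the free edge; turns with it. The tab continues the paddle's plate beyond the pivot: 40 mm wide, 5 mm thick, 32 mm from pivot to end, free space of 33 mm under it when level. Black hub round the pivot 11 mm across; black cheeks 54 mm high at y +-48 to 53.
- flag_refilled_edge (a point): Middle of the free edge of the refilled bin's paddle, 64 mm from the pivot; turns with it. Flag as on the empty bin's tray.
- flag_refilled_tab (a point): Point on the thumb tab of the refilled bin's paddle, 24 mm from the pivot, opposite the free edge; turns with it. Tab as on the empty bin's flag.
- flag_stocked_edge (a point): Middle of the free edge of the stocked bin's paddle, 64 mm from the pivot; turns with it. Flag as on the empty bin's tray.
- flag_stocked_tab (a point): Point on the thumb tab of the stocked bin's paddle, 24 mm from the pivot, opposite the free edge; turns with it. Tab as on the empty bin's flag.
- carton0: Small cardboard stock carton 50 x 44 x 70 mm high, standing in the refilled bin; origin at the centre of its underside.
- carton1: Small cardboard stock carton 50 x 44 x 70 mm high, standing in the refilled bin; origin at the centre of its underside.
- carton2: Small cardboard stock carton 50 x 44 x 70 mm high, standing in the refilled bin; origin at the centre of its underside.
- tin0: Yellow tin with black cap, 59 mm across, 64 mm high, standing in the stocked bin; origin at the centre of its underside.
- tin1: Yellow tin with black cap, 59 mm across, 64 mm high, standing in the stocked bin; origin at the centre of its underside.
- tape_roll: Roll of amber packing tape lying flat, 104 mm across, 48 mm high, loose on the bench; origin at the centre of its underside.
- scanner: Hand-held barcode scanner lying on the bench, about 150 x 66 x 36 mm, grey handle and black head; origin at its underside.
- cutter: Yellow carton cutter lying on the bench, about 136 x 20 x 18 mm; origin at its underside.
- cleaner: White visor-cleaner bottle with black cap, 56 mm across, 150 mm high, standing on the bench; origin at the centre of its underside.
- product_box: Small black product box 154 x 104 x 74 mm high on the bench; origin at the centre of its underside.

How it is judged (in metres and radians):
At the end, for the whole second after the job is handed in: Empty bin's flag flat, showing red (joint above 2.97 rad); refilled bin's flag flat, showing green (below 0.17 rad); both still. The third flag's edge and all trays within 20 mm, every other loose thing within 25 mm of where it started (value of joint flag_empty above 2.97 rad and value of joint flag_refilled below 0.17 rad and distance of each of flag_stocked_edge, tray_empty, tray_refilled, tray_stocked from where it was at the start of the episode below 0.02 m and velocity of joint flag_empty between -0.1 and 0.1 rad/s and velocity of joint flag_refilled between -0.1 and 0.1 rad/s and distance of each of carton0, carton1, carton2, tin0, tin1, tape_roll, scanner, cutter, cleaner, product_box from where it was at the start of the episode below 0.025 m); the robot touches nothing.
It fails at once if a tray is shoved or lifted more than 20 mm (distance of any of tray_empty, tray_refilled, tray_stocked from where it was at the start of the episode above 0.02 m).
It fails at once if the stocked bin's flag is moved (free edge more than 20 mm) (distance of flag_stocked_edge from where it was at the start of the episode above 0.02 m).
It fails at once if stock or another thing on the bench is moved or lifted more than 25 mm (distance of any of carton0, carton1, carton2, tin0, tin1, tape_roll, scanner, cutter, cleaner, product_box from where it was at the start of the episode above 0.025 m).
It fails at once if a flag's paddle is pinched or forced (fingers on it with more than 30 N) (contact force between the fingers and flag_empty above 30 N or contact force between the fingers and flag_refilled above 30 N or contact force between the fingers and flag_stocked above 30 N).
It also fails if it takes over 51 s, if anything falls off the work surface, if the arm or the gripper's body presses on something with over 40 N, if the wrist force passes 120 N, or if a joint passes its speed limit or range.

ROBOT

A 7-joint arm with a two-finger parallel gripper is mounted at the origin on the work surface. World frame = base frame: x ahead of the robot, y to its left, z up, the work surface at z = 0. Lengths are in m, angles in degrees, forces in N, time in s.
With the tool pointing down it reaches from about 0.4 to 0.75 m from the base axis. Payload 19.5 kg.
Tool frame: the origin (TCP) lies midway between the tips of the shut fingers; the grasp point (between the pads) lies 19 mm behind it (tcp_to_grasp is the distance from the TCP to the grasp point, in m); z points along the fingers, y is the line along which they close (so a half turn about z gives the same grasp; the last joint's range is limited). The gripper opens to 85 mm and grips with 20 to 120 N. Pads are 22 mm wide; open, the fingers measure 114 mm over their backs; the gripper's body (76 mm by 85 mm) begins 54 mm behind the grasp point. The pads swing forward as they close: fully open they stand 13 mm farther back than shut.
Start: joints at [-71.717, 40.479, -1.581, 85.061, 1.261, 54.483, -4.326], TCP at [0.203, 0.538, 0.231] pointing down, gripper open.
Joint ranges: [-155.06, 155.06], [-18.47, 123.98], [-90, 86.84], [0, 140.48], [-83.41, 263.41], [0, 116], [-161.91, 161.91]. Speed limits (degrees/s): [108.29, 108.29, 147.25, 147.25, 172.46, 172.46, 172.46].

INTERFACE

Orientations are given as a 3x3 rotation matrix whose columns are the frame's x, y, z axes.
In Python, from rig import * gives the robot as it stands.
- The arm moves only by the tool apply_moves, never from a script. Its argument "plan" is a list of rows, each a list of 3 entries, a list of its own where there are three numbers: the shift along the tool's x, y, z in m, then the turn about the tool's z in rad, then the gripper command: -1 is fully open, 1 is shut, values between are in proportion. In form: [[[x, y, z], twist, claw], ...]. A call has 1 to 12 rows; each row shifts and turns the commanded pose from where the row before left it, along the tool's axes as they then stand; what a row does not reach is not made up. A row lasts 1/12 s, in which the tool goes at most 41.7 mm and 7.16 degrees, less where a joint would pass 70% of its speed; a pose out of reach is approached as far as the arm can. A call with a gripper value outside its range is refused whole. The fingers move at their own pace and stop on an object; "grip_force" is the grip in N (left out, the last holds). Time passes only in rows, so rows that do not move let the fingers close. It gives the time, the measured TCP pose, the force, the opening and the grip force at its end, in the units of the state.
- get_state(): the state, without advancing time (a new reading comes with each control period).
- capture(name): name is "scene" or "top"; returns (picture, depth): 480x640x3 uint8, red, green, blue; 480x640 float32, m along the optical axis (not along the pixel's ray), 0 where there is no reading.
- get_calibration(name): a dict with "camera_matrix" (3x3 intrinsics, pixels), "rvec" (rotation vector, rad) and "tvec" (3), from world to camera coordinates, as OpenCV has them. Camera axes: x right, y down, z forward; pixel columns grow to the right and rows downward; lengths in m; the calibration is good to about 2 mm. A picture is of the moment at which its call begins. get_calibration takes no time and is no camera call.
- finish_job(): hands the job in; it is judged then, once.
Trained networks look in the newest picture that a camera, given by its name, has taken for a name from the list of things; names that differ only in an ending like _2 or _b are one class to them, and where a whole thing is asked for, a point or a joint stands for the part that bears it (a point fixed in the world has none). Each returns a list of dicts, best first, with "confidence" (0 to 1); they miss things now and then, are a little off and sometimes report something else, mostly with a low value. They report only what shows in the picture. A call takes as long as a camera call.
- outline_of(thing, camera): "pixels" (480x640 bool, what is visible of it) and "bbox" ([left, top, right, bottom] in pixels, round what is visible of it).
The state is a dict: "time": time; "joint_pos": joint angles; "qvel": joint speeds; "joint_torque": joint torques, N m; "eef_pos": TCP position; "eef_rot": TCP orientation; "contact_force": force on the tool from outside, world axes, zero at the start; "moment": the same for the moment, N m; "grip_width": finger opening in m; "grasp_force": force on a finger pad.
Only numpy, scipy, OpenCV 4.12 (cv2) and the standard library are available. Lean on these libraries where they do the work, as an engineer would, in place of code of your own. Each camera call takes 0.05 s, during which the arm holds its last target. There are 200 camera calls.

## Working session

There is one attempt and no reset: what is moved stays moved. The work goes in short steps, Python scripts to look and compute and a tool call to move; the robot and the scene stay as the last step left them, time stands still between calls to the robot, and variables do not carry over. Pictures are saved under pics/ and viewed, at most 10 in all, crops included, and the job is handed in when it is done.

Besides the shell and the picture viewer there is one more tool, called after "Emit:" as name(argument=value, ...) on one line, values as JSON. apply_moves: Moves the arm, as the interface text tells. Its arguments: {"type":"object","properties":{"plan":{"type":"array"},"grip_force":{"type":"number"}},"required":["plan"]}

```bash
mkdir -p pics; cat > h.py <<'E'
from rig import *
import numpy as np, cv2
def cal(n):
    c=get_calibration(n); R=cv2.Rodrigues(np.array(c["rvec"],float))[0]
    return np.array(c["camera_matrix"]),R,np.array(c["tvec"],float).ravel()
def pts(n,d):
    K,R,t=cal(n); v,u=np.mgrid[0:480,0:640]
    p=np.stack([(u-K[0,2])/K[0,0]*d,(v-K[1,2])/K[1,1]*d,d],-1)
    return (p-t)@R
E
python3 - <<'E'
from h import *
for n in ["scene","top"]:
    im,d=capture(n); cv2.imwrite(f"pics/{n}0.png",im[:,:,::-1]); np.save(n+"0.npy",d)
    P=pts(n,d)
    K,R,t=cal(n); print(n,-R.T@t)
    for th in ["flag_empty","flag_refilled","flag_stocked","tray_empty","tray_refilled","tray_stocked"]:
        for o in outline_of(th,n)[:3]:
            m=o["pixels"]&(d>0); q=P[m]
            print(th,round(o["confidence"],2),o["bbox"],m.sum(),np.median(q,0).round(3) if len(q) else "")
print(get_state())
E
```

```text
scene [ 1.00379622 -0.6625674   1.19878348]
flag_empty 0.9 [276.0, 204.1, 327.0, 241.6] 1077 [0.481 0.007 0.051]
flag_empty 0.75 [323.3, 326.0, 350.1, 353.6] 468 [ 0.733 -0.209  0.077]
flag_refilled 0.73 [242.6, 281.4, 294.4, 320.6] 1295 [ 0.548 -0.208  0.05 ]
flag_refilled 0.53 [299.1, 303.0, 328.6, 338.0] 778 [ 0.667 -0.202  0.075]
flag_refilled 0.51 [222.9, 272.8, 372.5, 376.6] 6240 [ 0.599 -0.219  0.041]
flag_stocked 0.63 [330.2, 151.2, 375.7, 186.2] 853 [0.499 0.213 0.052]
tray_empty 0.97 [271.1, 205.1, 411.5, 303.1] 7384 [0.624 0.012 0.024]
tray_refilled 0.74 [221.2, 272.9, 377.2, 377.3] 6556 [ 0.603 -0.218  0.04 ]
tray_refilled 0.6 [278.5, 207.1, 324.7, 238.2] 1038 [0.48  0.006 0.051]
tray_stocked 0.9 [326.3, 154.0, 457.6, 246.8] 5288 [0.625 0.189 0.043]
top [ 0.35670399 -0.00807896  1.0379031 ]
flag_empty 0.83 [297.5, 252.0, 341.5, 297.9] 1600 [0.48  0.007 0.05 ]
flag_refilled 0.86 [394.9, 228.7, 436.9, 276.0] 1505 [ 0.547 -0.207  0.05 ]
flag_stocked 0.88 [195.9, 246.9, 240.2, 288.4] 1528 [0.499 0.213 0.051]
tray_empty 0.55 [281.3, 145.8, 347.6, 305.8] 8704 [0.603 0.013 0.009
[... 283 characters left out ...]
4558]), 'qvel': array([-0.02038244, -0.06968209, -0.03017267,  0.02198571,  0.00283819,
        0.07260963, -0.05673505]), 'joint_torque': array([-1.86348589e-03, -8.82880497e+01,  1.23381168e+00, -2.36356491e+01,
        1.72816595e-02,  1.93161635e-03,  7.08967349e-06]), 'eef_pos': array([0.20294224, 0.53793958, 0.23124568]), 'eef_rot': array([[-9.35617429e-01,  3.53015606e-01, -9.20809004e-05],
       [ 3.53015617e-01,  9.35617415e-01, -1.65185440e-04],
       [ 2.78394557e-05, -1.87056373e-04, -9.99999982e-01]]), 'contact_force': array([-0.07025457,  0.62941953,  0.55223913]), 'moment': array([-0.01606491, -0.00163413, -0.00405031]), 'grasp_force': 0.0, 'grip_width': 0.08536712341000234}
```

View pics/top0.png

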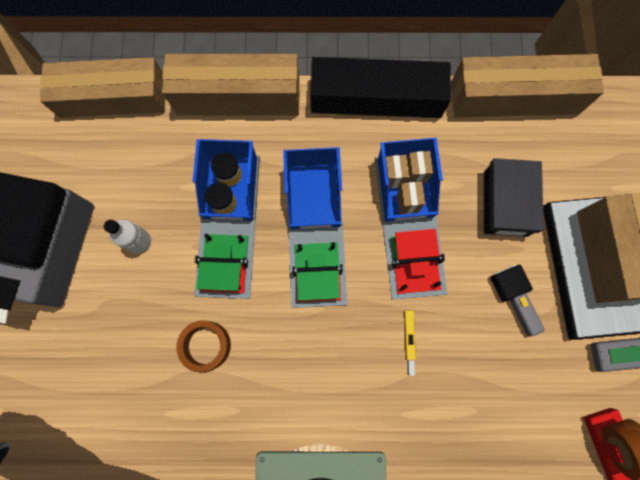

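View pics/scene0.png

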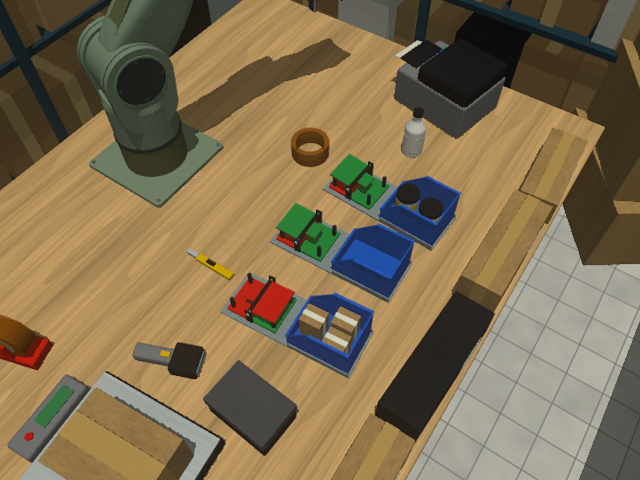

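```bash
python3 - <<'E'
from h import *
d=np.load("top0.npy");P=pts("top",d)
for th in ["flag_empty","flag_refilled"]:
    o=outline_of(th,"top")[0]; m=o["pixels"]&(d>0)&(P[...,2]>.035)&(P[...,2]<.07); m=cv2.erode(m.astype(np.uint8),np.ones((3,3)))>0
    q=P[m]; r=cv2.minAreaRect(q[:,:2].astype(np.float32)*1000); print(th,r,cv2.boxPoints(r).round(0).tolist())
    A=np.c_[q[:,:2],np.ones(len(q))]; print("plane",np.linalg.lstsq(A,q[:,2],rcond=None)[0])
for th in ["tray_empty","tray_refilled"]:
    o=outline_of(th,"top")[0]; m=o["pixels"]&(d>0)&(P[...,2]>-.0)
    r=cv2.minAreaRect(P[m][:,:2].astype(np.float32)*1000); print(th,r,cv2.boxPoints(r).round(0).tolist())
E
```

```text
flag_empty ((488.3909912109375, 6.4138336181640625), (92.18889617919922, 83.54491424560547), 3.361013650894165) [[440.0, 45.0], [445.0, -38.0], [537.0, -33.0], [532.0, 51.0]]
plane [-0.054472   -0.00378246  0.07651351]
flag_refilled ((541.3193359375, -207.31784057617188), (91.469970703125, 83.17764282226562), 7.0545573234558105) [[491.0, -172.0], [501.0, -254.0], [592.0, -243.0], [582.0, -160.0]]
plane [ 1.86911152e-02 -9.43105991e-05  3.95129571e-02]
tray_empty ((611.8982543945312, 14.152603149414062), (368.8699645996094, 127.2374038696289), 4.478509426116943) [[423.0, 63.0], [433.0, -64.0], [801.0, -35.0], [791.0, 92.0]]
tray_refilled ((635.212158203125, -208.05331420898438), (371.29461669921875, 150.27049255371094), 3.6041595935821533) [[445.0, -145.0], [455.0, -295.0], [825.0, -271.0], [816.0, -121.0]]
```

The top view shows the empty bin in the middle (flag green, pivot bar near px 317,268). The refilled bin is on the right (flag red, pivot near 416,260), and the stocked one is on the left with its flag already right. The scene view agrees. Next I'll locate the pivots from the black cheeks.

```bash
python3 - <<'E'
from h import *
d=np.load("top0.npy");P=pts("top",d); im=cv2.imread("pics/top0.png"); 
for n,(l,t,r,b),g in [("empty",(284,235,350,306),1),("refilled",(382,220,450,298),2)]:
    m=np.zeros(d.shape,bool); m[t:b,l:r]=1
    dark=m&(im.max(2)<60)&(P[...,2]>.045)&(P[...,2]<.065)
    q=P[dark]; k,lab,st,ce=cv2.connectedComponentsWithStats(dark.astype(np.uint8))
    for i in range(1,k):
        if st[i,4]>3: print(n,"dark",st[i],P[lab==i].mean(0).round(4),np.ptp(P[lab==i],axis=0).round(3))
    col=m&(im[...,g]>100)&(im[...,3-g]<80)&(P[...,2]>.035)&(P[...,2]<.07)
    p=P[col]; r=cv2.minAreaRect(p[:,:2].astype(np.float32)*1000); print("color",r,cv2.boxPoints(r).round().tolist())
E
```

```text
empty dark [332 243   2   4   4] [ 0.5573 -0.0253  0.0467] [0.006 0.002 0.003]
empty dark [340 265   2   7   9] [ 0.5043 -0.0431  0.0536] [0.013 0.002 0.004]
empty dark [297 266  41   6 133] [0.5043 0.008  0.0512] [0.011 0.084 0.008]
empty dark [292 268   3   6   9] [0.4984 0.057  0.054 ] [0.011 0.004 0.005]
color ((488.7434387207031, 5.772098541259766), (96.08028411865234, 86.62970733642578), 0.9837592244148254) [[440.0, 48.0], [441.0, -38.0], [538.0, -37.0], [536.0, 50.0]]
refilled dark [441 255   3   7  14] [ 0.5283 -0.2576  0.0522] [0.012 0.004 0.012]
refilled dark [399 257  41   7 131] [ 0.5237 -0.2084  0.0511] [0.013 0.086 0.011]
refilled dark [393 258   4   4  10] [ 0.5245 -0.1573  0.0535] [0.006 0.006 0.009]
refilled dark [394 263   3   3   7] [ 0.5144 -0.1581  0.053 ] [0.004 0.004 0.008]
color ((528.3802490234375, -207.25921630859375), (120.75335693359375, 87.66297912597656), 4.247833251953125) [[465.0, -168.0], [471.0, -255.0], [592.0, -246.0], [585.0, -159.0]]
```

Emit:
apply_moves(plan=[[[0,0,0],-0.108,1],[[0,0,0],-0.108,1],[[0,0,0],-0.108,1],[[0,0,0],-0.107,1],[[-0.017,-0.033,0],0,1],[[-0.017,-0.033,0],0,1],[[-0.017,-0.033,0],0,1],[[-0.017,-0.033,0],0,1],[[-0.017,-0.033,0],0,1],[[-0.017,-0.033,0],0,1],[[-0.017,-0.033,0],0,1],[[-0.017,-0.033,0],0,1]])

```text
time: 1.9
eef_pos: [0.3578, 0.2825, 0.2314]
eef_rot: [[-0.998, -0.07, 0.0], [-0.07, 0.998, 0.0], [-0.0, 0.0, -1.0]]
contact_force: [0.6, 1.0, 0.8]
grip_width: -0.0002
grasp_force: 0.0
```

Emit:
apply_moves(plan=[[[-0.017,-0.033,0],0,1],[[-0.017,-0.033,0],0,1],[[-0.017,-0.033,0],0,1],[[-0.017,-0.033,0],0,1],[[-0.017,-0.033,0],0,1],[[-0.017,-0.033,0],0,1],[[-0.017,-0.033,0],0,1],[[0,0,0],0,1],[[0,0,0],0,1]])

```text
time: 2.65
eef_pos: [0.4925, 0.0604, 0.2311]
eef_rot: [[-0.998, -0.067, -0.0], [-0.067, 0.998, -0.0], [0.0, -0.0, -1.0]]
contact_force: [-0.2, 0.9, -0.5]
grip_width: 0.0001
grasp_force: 0.0
```

Emit:
apply_moves(plan=[[[-0.0145,-0.0265,0.02],0,1],[[-0.0145,-0.0265,0.02],0,1],[[0,0,0.03],0,1],[[0,0,0.03],0,1],[[0,0,0.03],0,1],[[0,0,0.01],0,1],[[0,0,0],0,1],[[0,0,0],0,1]])

```text
time: 3.32
eef_pos: [0.5249, 0.0119, 0.0923]
eef_rot: [[-0.997, -0.071, 0.0], [-0.071, 0.997, 0.0], [-0.0, 0.0, -1.0]]
contact_force: [-0.3, -0.7, 0.2]
grip_width: -0.0002
grasp_force: 0.0
```

```bash
python3 - <<'E'
from h import *
for n,(l,t,r,b) in [("scene",(220,140,420,290)),("top",(270,210,370,310))]:
    im,d=capture(n); c=cv2.resize(im[t:b,l:r,::-1],None,fx=3.8,fy=3.8,interpolation=cv2.INTER_CUBIC); cv2.imwrite(f"pics/{n}1.png",c)
print(get_state()["eef_pos"])
E
```

```text
[0.52541765 0.01161708 0.09296633]
```

View pics/scene1.png

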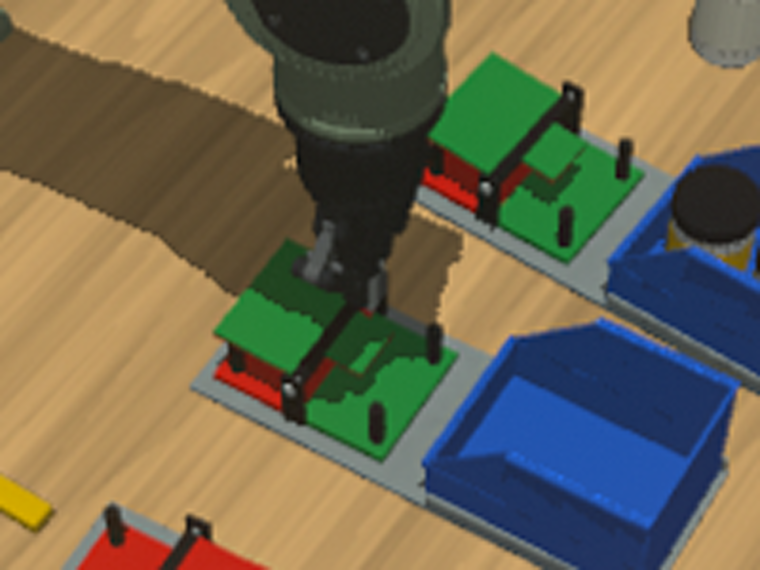

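The finger (crop px ~345,290) stands over the tab of the empty bin's flag, as intended. Now press it down.

Emit:
apply_moves(plan=[[[0,0,0.015],0,1],[[0,0,0.015],0,1],[[0,0,0.006],0,1],[[0,0,0.006],0,1],[[0,0,0.006],0,1],[[0,0,0.006],0,1],[[0,0,0.005],0,1],[[0,0,0.005],0,1],[[0,0,0],0,1],[[0,0,0],0,1]])

```text
time: 4.25
eef_pos: [0.5246, 0.0112, 0.0272]
eef_rot: [[-0.998, -0.07, -0.0], [-0.07, 0.998, -0.0], [0.0, -0.0, -1.0]]
contact_force: [0.5, -0.1, 0.4]
grip_width: -0.0002
grasp_force: 0.0
```

Emit:
apply_moves(plan=[[[0,0,-0.015],0,1],[[0,0,-0.035],0,1],[[0,0,-0.035],0,1],[[0,0,-0.03],0,1],[[0.034,0,0],0,1],[[0.034,0,0],0,1],[[0.034,0,0],0,1],[[0,0,0],0,1]])

```text
time: 4.92
eef_pos: [0.4168, 0.0032, 0.1429]
eef_rot: [[-0.998, -0.07, -0.005], [-0.07, 0.998, -0.001], [0.005, -0.001, -1.0]]
contact_force: [0.8, -0.5, 0.1]
grip_width: 0.0001
grasp_force: 0.0
```

```bash
python3 - <<'E'
from h import *
for n,(l,t,r,b) in [("scene",(220,140,420,290))]:
    im,d=capture(n); c=cv2.resize(im[t:b,l:r,::-1],None,fx=3.8,fy=3.8,interpolation=cv2.INTER_CUBIC); cv2.imwrite(f"pics/{n}2.png",c)
    P=pts(n,d); o=outline_of("flag_empty",n)[0]; q=P[o["pixels"]&(d>0)]; print(o["confidence"],np.percentile(q,[2,50,98],axis=0).round(3))
E
```

```text
0.91 [[ 0.477 -0.035  0.021]
 [ 0.494  0.006  0.071]
 [ 0.516  0.05   0.107]]
```

View pics/scene2.png

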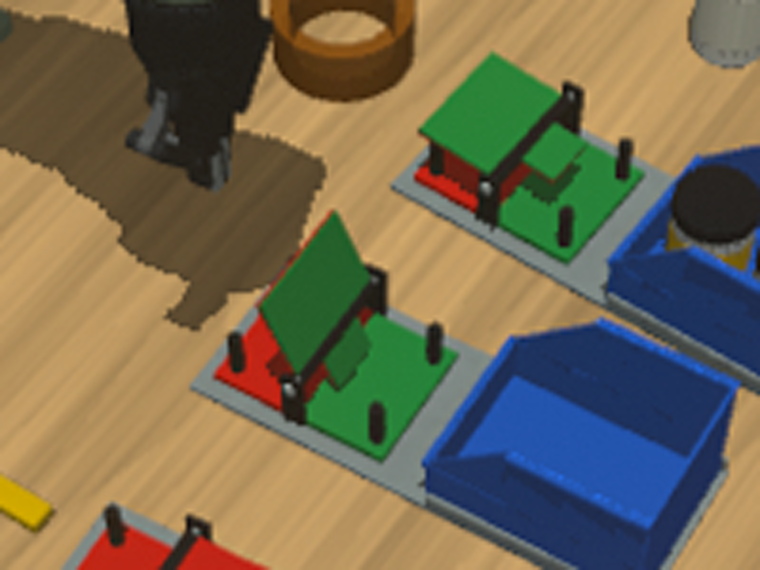

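The empty bin's paddle now stands at about 65° (px ~320,290) and the finger is behind it on the -x side. Now push it over.

Emit:
apply_moves(plan=[[[0,0,0.021],0,1],[[0,0,0.021],0,1],[[0,0,0.021],0,1],[[-0.015,0,0],0,1],[[-0.015,0,0],0,1],[[-0.008,0,0],0,1],[[-0.008,0,0],0,1],[[-0.008,0,0],0,1],[[-0.008,0,0],0,1],[[-0.008,0,0],0,1],[[-0.008,0,0],0,1],[[-0.008,0,0],0,1]])

```text
time: 6.02
eef_pos: [0.5099, 0.0102, 0.0792]
eef_rot: [[-0.998, -0.07, 0.0], [-0.07, 0.998, 0.0], [-0.0, 0.0, -1.0]]
contact_force: [-0.7, 0.5, -0.0]
grip_width: 0.0001
grasp_force: 0.2
```

Emit:
apply_moves(plan=[[[-0.006,0,0],0,1],[[-0.006,0,0.002],0,1],[[-0.006,0,0.004],0,1],[[-0.005,0,0.005],0,1],[[0,0,0],0,1]])

```text
time: 6.43
eef_pos: [0.5322, 0.0118, 0.0672]
eef_rot: [[-0.998, -0.07, -0.0], [-0.07, 0.998, -0.0], [0.0, 0.0, -1.0]]
contact_force: [0.2, 0.4, 0.1]
grip_width: -0.0002
grasp_force: 0.0
```

Emit:
apply_moves(plan=[[[-0.004,0,0.004],0,1],[[-0.003,0,0.004],0,1],[[0,0,0.004],0,1],[[0,0,0.003],0,1],[[0,0,0.003],0,1],[[0,0,0.0015],0,1],[[0,0,0],0,1],[[0,0,0],0,1]])

```text
time: 7.1
eef_pos: [0.5386, 0.0122, 0.0488]
eef_rot: [[-0.998, -0.07, -0.0], [-0.07, 0.998, -0.0], [0.0, -0.0, -1.0]]
contact_force: [1.0, 0.3, -0.1]
grip_width: 0.0001
grasp_force: 0.0
```

Emit:
apply_moves(plan=[[[0,0,0.001],0,1],[[0,0,0],0,1],[[0,0,0.0005],0,1],[[0,0,0],0,1]])

```text
time: 7.43
eef_pos: [0.5387, 0.0122, 0.048]
eef_rot: [[-0.998, -0.07, 0.0], [-0.07, 0.998, -0.0], [-0.0, -0.0, -1.0]]
contact_force: [-4.6, -0.8, 19.7]
grip_width: -0.0001
grasp_force: 10.0
```

The 20 N reading means the paddle is flat on its bumper. Back off and go to the refilled flag.

Emit:
apply_moves(plan=[[[0,0,-0.01],0,1],[[0,0,-0.03],0,1],[[0,0,-0.03],0,1],[[0,0,-0.02],0,1],[[0.008,-0.036,0],0,1],[[0.008,-0.036,0],0,1],[[0.009,-0.037,0],0,1],[[0.009,-0.037,0],0,1],[[0.009,-0.037,0],0,1],[[0.009,-0.036,0],0,1],[[0,0,0],0,1],[[0,0,0],0,1]])

```text
time: 8.43
eef_pos: [0.5014, -0.2119, 0.1374]
eef_rot: [[-0.998, -0.066, -0.0], [-0.066, 0.998, -0.001], [0.0, -0.001, -1.0]]
contact_force: [0.6, 1.7, 0.3]
grip_width: -0.0
grasp_force: 0.0
```

```bash
python3 - <<'E'
from h import *
im,d=capture("scene"); c=cv2.resize(im[180:340,190:400,::-1],None,fx=3.6,fy=3.6,interpolation=cv2.INTER_CUBIC); cv2.imwrite("pics/scene3.png",c)
P=pts("scene",d); o=outline_of("flag_empty","scene")[0]; q=P[o["pixels"]&(d>0)]; print(o["confidence"],np.percentile(q,[2,50,98],axis=0).round(3))
print(get_state()["eef_pos"])
E
```

```text
0.72 [[ 0.476 -0.033  0.044]
 [ 0.527  0.007  0.05 ]
 [ 0.566  0.051  0.055]]
[ 0.50232324 -0.20914425  0.13750653]
```

View pics/scene3.png

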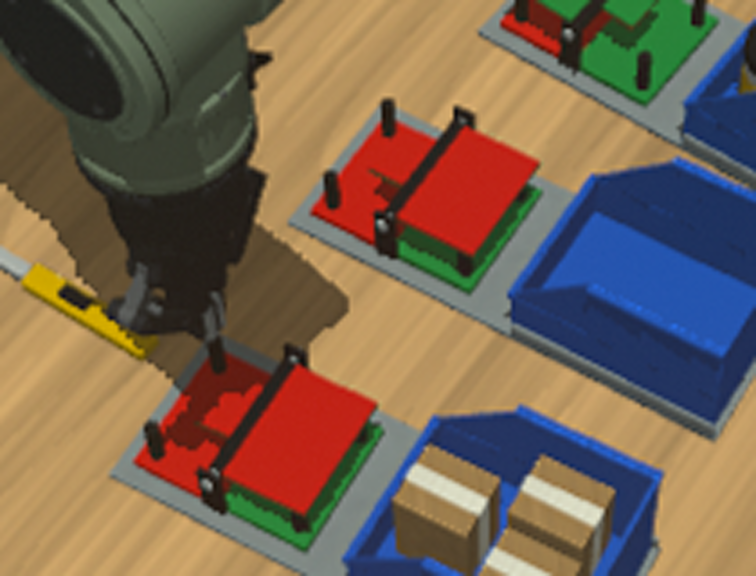

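The empty flag is red and flat, and the finger is over the refilled flag's tab side. Press that tab.

Emit:
apply_moves(plan=[[[0,0,0.025],0,1],[[0,0,0.025],0,1],[[0,0,0.02],0,1],[[0,0,0.008],0,1],[[0,0,0.006],0,1],[[0,0,0.006],0,1],[[0,0,0.006],0,1],[[0,0,0.005],0,1],[[0,0,0.005],0,1],[[0,0,0.004],0,1],[[0,0,0],0,1],[[0,0,0],0,1]])

```text
time: 9.53
eef_pos: [0.5021, -0.21, 0.0273]
eef_rot: [[-0.998, -0.07, -0.0], [-0.07, 0.998, -0.0], [0.0, -0.0, -1.0]]
contact_force: [-0.7, -0.2, 0.3]
grip_width: 0.0002
grasp_force: 0.0
```

Emit:
apply_moves(plan=[[[0,0,-0.015],0,1],[[0,0,-0.035],0,1],[[0,0,-0.035],0,1],[[0,0,-0.03],0,1],[[-0.036,0,0],0,1],[[-0.036,0,0],0,1],[[-0.036,0,0],0,1],[[0,0,0],0,1],[[0,0,0],0,1]])

```text
time: 10.28
eef_pos: [0.6108, -0.2016, 0.142]
eef_rot: [[-0.997, -0.071, 0.0], [-0.071, 0.997, 0.0], [-0.0, 0.0, -1.0]]
contact_force: [-0.9, -0.3, -0.9]
grip_width: -0.0002
grasp_force: 0.0
```

```bash
python3 - <<'E'
from h import *
im,d=capture("scene"); c=cv2.resize(im[220:380,190:400,::-1],None,fx=3.6,fy=3.6,interpolation=cv2.INTER_CUBIC); cv2.imwrite("pics/scene4.png",c)
print(get_state()["eef_pos"])
E
```

```text
[ 0.6096656  -0.20215203  0.14207967]
```

View pics/scene4.png

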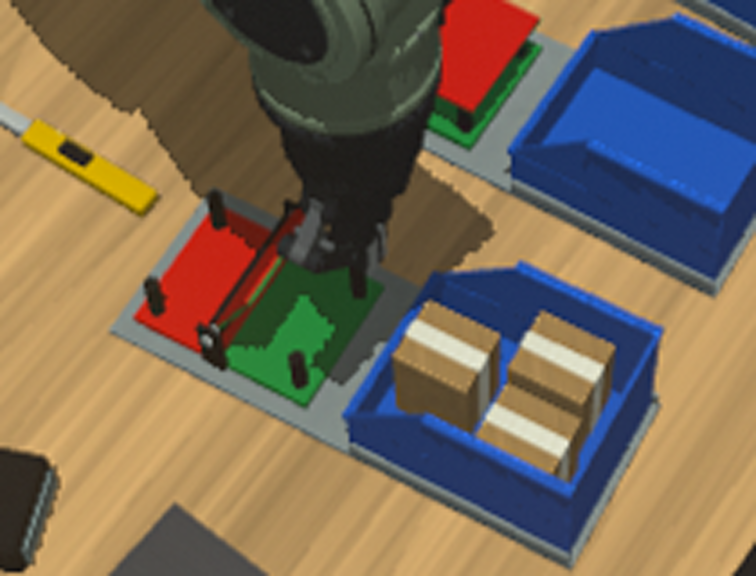

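The refilled paddle is raised and seen nearly edge-on (px ~255,270), with the finger on its bin side. Push it over towards -x.

Emit:
apply_moves(plan=[[[0,0,0.021],0,1],[[0,0,0.021],0,1],[[0,0,0.021],0,1],[[0.015,0,0],0,1],[[0.015,0,0],0,1],[[0.008,0,0],0,1],[[0.008,0,0],0,1],[[0.008,0,0],0,1],[[0.008,0,0],0,1],[[0.008,0,0],0,1],[[0.008,0,0],0,1],[[0.008,0,0],0,1]])

```text
time: 11.33
eef_pos: [0.5228, -0.2088, 0.0798]
eef_rot: [[-0.998, -0.069, -0.0], [-0.069, 0.998, -0.0], [0.0, -0.0, -1.0]]
contact_force: [0.5, 0.5, -0.3]
grip_width: -0.0
grasp_force: 0.3
```

Emit:
apply_moves(plan=[[[0.006,0,0],0,1],[[0.006,0,0.002],0,1],[[0.006,0,0.004],0,1],[[0.005,0,0.005],0,1],[[0.004,0,0.004],0,1],[[0.003,0,0.004],0,1],[[0,0,0.004],0,1],[[0,0,0.003],0,1],[[0,0,0.003],0,1],[[0,0,0],0,1],[[0,0,0],0,1]])

```text
time: 12.25
eef_pos: [0.4943, -0.2104, 0.0502]
eef_rot: [[-0.998, -0.07, -0.0], [-0.07, 0.998, 0.0], [0.0, 0.0, -1.0]]
contact_force: [0.2, 0.1, 0.4]
grip_width: -0.0
grasp_force: 0.0
```

Emit:
apply_moves(plan=[[[0,0,0.001],0,1],[[0,0,0.0005],0,1],[[0,0,0],0,1],[[0,0,0],0,1]])

```text
time: 12.58
eef_pos: [0.4942, -0.2105, 0.0489]
eef_rot: [[-0.998, -0.07, -0.0], [-0.07, 0.998, -0.0], [0.0, -0.0, -1.0]]
contact_force: [0.2, 0.1, 1.5]
grip_width: -0.0001
grasp_force: 0.0
```

Emit:
apply_moves(plan=[[[0,0,-0.01],0,1],[[0,0,-0.03],0,1],[[0,0,-0.035],0,1],[[0,0,-0.035],0,1],[[0.035,0,-0.02],0,1],[[0.035,0,-0.01],0,1],[[0.03,0,0],0,1],[[0,0,0],0,1],[[0,0,0],0,1]])

```text
time: 13.33
eef_pos: [0.3937, -0.218, 0.19]
eef_rot: [[-0.998, -0.069, 0.001], [-0.069, 0.998, -0.001], [-0.001, -0.001, -1.0]]
contact_force: [0.8, -0.2, 0.4]
grip_width: 0.0001
grasp_force: 0.0
```

```bash
python3 - <<'E'
from h import *
im,d=capture("scene"); cv2.imwrite("pics/scene5.png",im[:,:,::-1])
P=pts("scene",d)
for f in ["flag_empty","flag_refilled"]:
    for o in outline_of(f,"scene")[:2]:
        q=P[o["pixels"]&(d>0)&(P[...,2]>.044)&(P[...,2]<.06)]; A=np.c_[q[:,:2],np.ones(len(q))]
        print(f,o["confidence"],np.percentile(q,[2,50,98],axis=0).round(3).tolist(),np.linalg.lstsq(A,q[:,2],rcond=None)[0].round(3))
E
```

```text
flag_empty 0.58 [[0.476, -0.033, 0.045], [0.528, 0.008, 0.05], [0.566, 0.052, 0.056]] [-0.007  0.001  0.053]
flag_refilled 0.87 [[0.461, -0.253, 0.045], [0.501, -0.21, 0.05], [0.553, -0.168, 0.055]] [0.009 0.001 0.045]
```

View pics/scene5.png

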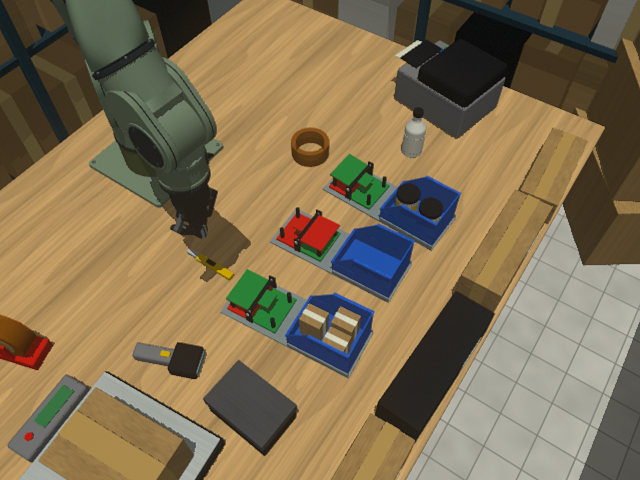

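The empty flag is red (px 308,233) and the refilled flag green (px 258,290). Both are level within 0.01 rad, and nothing else has moved.

```bash
python3 -c "
from rig import *
print(finish_job())"
```

```text
the job is handed in; nothing more can be done
None
```

The job is handed in: the empty bin's flag now lies flat showing red and the refilled bin's flag lies flat showing green, and in the last picture nothing else on the bench had moved; hand-in returned no verdict.

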